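# Shut the tea carton and hold the bag clip open over its top edge

### The job

First push the tea carton's front flap fully shut, its upright fin against the fixed back fin. Then squeeze the orange spring clip open, lift it off its wooden rail and, without dropping it, bring it down over the middle of the carton's closed double top edge, so that the gaping jaws reach well down on both sides of the edge without touching the card. Finish while holding it there, squeezed wide open in the gripper, so that I can slip a date label in; the flap stays shut, and the jar, tin and glass are left alone.

Things in the scene. Friction and masses are not known exactly. Their poses are not given: they have to be found in the camera images.
- carton: dark green card carton, fixed: box 70 (x) x 110 (y) x 75 mm, on a 16 mm board over the hob. Origin: centre of underside; z up, y along top edge, -x front (flap side). A fixed back panel slants from the back wall to the middle, ending in an upright beige fin 110 mm wide, z 105 to 145 mm. Flap shut: the two fins meet at x = 0 as one edge 5.5 mm thick.
- crest (a point): middle of the carton's upright top edge (x = 0, y = 0, z = 145 mm in the carton's frame; axes as the carton's)
- flap (a joint): hinge angle of the front flap (rad): 0 = fully shut against the back fin (firm stop), grows as it leans out to carton -x; starts at 0.6 to 1.05. Hinge line along carton y at x = -35, z = 75 mm. Stays where it is left (friction 0.03 N m; about 0.5 N at the fin moves it).
- flap_edge (a point): middle of the flap's free top edge. Flap 108 mm wide (y): slanted panel, then a 40 mm beige fin; when shut the edge is at x = -1.5, z = 145 mm in the carton's frame. Pushing the fin's front towards carton +x, 115 to 135 mm above the carton's foot, shuts it.
- clip_rail: dark wooden rail for bag clips, fixed in place: foot 70 (x) x 100 (y) x 14 mm with an upright board 5.5 mm thick (x), 100 mm wide (y), top edge 75 mm above the foot's underside. Origin: centre of the underside; z up.
- clip: orange sprung bag clip, like a large peg (60 g), clamped on the rail, handles up. Origin: pivot, 20 mm above the rail's edge; y = pivot axis along the rail, x = squeeze direction, z up (frame of one lever: tilts up to 0.19 rad on opening). 26 mm wide (y). Handles rise 52 mm above the pivot, splayed 43 mm over their tops; squeezed to the stop 24 mm, parallel. Jaws reach 46 mm below the pivot.
- jaw (a joint): clip opening (rad): 0 = jaw tips together, about 0.12 on the rail, 0.50 = wide open at the stop (tips 22 mm apart, free between them from 8 mm below the pivot down). A spring shuts it: squeezing the handles 20 to 40 mm above the pivot takes 6 to 13 N to reach the stop; a 20 N grip holds it there.
- tip_a (a point): inner face of the rubber tip of the jaw at the clip's -x side, mid-width
- tip_b (a point): inner face of the rubber tip of the jaw at the clip's +x side, mid-width
- mustard_jar: bystander: glass jar with yellow lid, 68 mm across, 112 mm high; origin at the centre of its underside
- tin: bystander: small green food tin, 57 mm across, 72 mm high; origin at the centre of its underside
- small_glass: bystander: small shot glass, 48 mm across, 61 mm high; origin at the centre of its underside

How it is judged:
On the way, in this order (a step that is already met when the one before it is completed fails the run):
1. the flap is shut while the clip is still on its rail (value of joint flap below 0.06 rad and distance of clip from where it was at the start of the episode below 0.02 m), for 0.2 s.
2. the clip, squeezed open in the fingers, is lifted clear of the rail (distance of clip from where it was at the start of the episode above 0.05 m and value of joint jaw above 0.3 rad and contact force between clip and clip_rail below 0.05 N and contact force between the fingers and clip above 1 N), for 0.2 s.
At the end, for the whole second after the job is handed in: Flap shut (<0.06 rad); clip still, gripped (>1 N), open >0.35 rad, a jaw tip on each side of the double edge (>4 mm from its middle plane), tips 8 to 50 mm below its top and within 30 mm of its middle; clip presses the carton with <0.1 N and is off the rail (value of joint flap below 0.06 rad and value of joint jaw above 0.35 rad and ((x of tip_a in the frame of carton below -0.004 m and x of tip_b in the frame of carton above 0.004 m) or (x of tip_b in the frame of carton below -0.004 m and x of tip_a in the frame of carton above 0.004 m)) and z of tip_a in the frame of carton between 0.095 and 0.137 m and y of tip_a in the frame of carton between -0.03 and 0.03 m and z of tip_b in the frame of carton between 0.095 and 0.137 m and y of tip_b in the frame of carton between -0.03 and 0.03 m and contact force between the fingers and clip above 1 N and contact force between clip and carton below 0.1 N and contact force between clip and clip_rail below 0.05 N and linear speed of clip below 0.02 m/s); the arm keeps its last pose, push and grip.
It fails at once if the clip is dropped (height (world z) of clip below 0.06 m).
It fails at once if the jar is pushed or knocked over (moved over 15 mm or tilted) (distance of mustard_jar from where it was at the start of the episode above 0.015 m or angle between mustard_jar's own z axis and vertical above 0.3 rad).
It fails at once if the tin is pushed or knocked over (moved over 15 mm or tilted) (distance of tin from where it was at the start of the episode above 0.015 m or angle between tin's own z axis and vertical above 0.3 rad).
It fails at once if the glass is pushed or knocked over (moved over 15 mm or tilted) (distance of small_glass from where it was at the start of the episode above 0.015 m or angle between small_glass's own z axis and vertical above 0.3 rad).
It also fails if it takes over 54 s, if anything falls off the work surface, if the arm or the gripper's body presses on something with over 40 N, if the wrist force passes 120 N, or if a joint passes its speed limit or range.

### The arm

A 6-joint arm with a two-finger parallel gripper is mounted at the origin on a cart in front of the work surface, level with it; the furniture and walls round the work are solid. World frame = base frame: x ahead of the robot, y to its left, z up, the work surface at z = 0. Lengths are in m, angles in rad, forces in N, time in s.
With the tool pointing down it reaches from about 0.3 to 1 m from the base axis. Payload 5.1 kg.
Tool frame: the origin (TCP) lies at the very end of the fingers, on their centre line; the grasp point (between the pads) lies 19 mm behind it (ctrl.grasp_offset is the distance from the TCP to the grasp point, in m); z points along the fingers, y is the line along which they close (so a half turn about z gives the same grasp; the last joint's range is limited). The gripper opens to 95 mm and grips with 3 to 60 N. Pads are 20 mm wide; open, the fingers measure 119 mm over their backs; the gripper's body (75 mm by 180 mm) begins 59 mm behind the grasp point.
Start: joints at [-1.384, 0.124, 1.65, -0, 1.367, -0.083], TCP at [0.173, -0.626, 0.215] pointing down, gripper open.
Joint ranges: [-2.61, 2.61], [-1.02, 2.33], [0.03, 2.71], [-1.35, 4.49], [0.32, 2.68], [-2.91, 2.91]. Speed limits (rad/s): [2.57, 2.57, 3.14, 3.14, 3.14, 3.14].

### API

Orientations are given as a rotation vector (axis times angle).
In Python, from cell import ctrl, eyes gives the robot as it stands. The module is installed in compiled form; this text tells all that it offers.
- The arm moves only by the tool servo_tool, never from a script. Its argument "deltas" is a list of rows, each a list of 4 numbers: the shift along the world's x, y, z each as a share of 250 mm, from -1 to 1, then the turn about the world's z as a share of 360 degrees, from -1 to 1. In form: [[x, y, z, twist], ...]. A call has exactly 5 rows; each row is the pose to reach, as a shift and turn from the pose commanded when the call began, turning the shorter way round; what a row does not reach only later rows make up. A row lasts 1/8 s, in which the tool goes at most 62.5 mm and 10.7 degrees, less where a joint would pass 70% of its speed; a pose out of reach is approached as far as the arm can. A call with a number of a shift or a turn outside -1 to 1 is refused whole. A call with a gripper value outside its range is refused whole. "grip" is the finger opening in mm, from 0 to 95.1, set as the call begins (left out, the last holds). The fingers move at their own pace and stop on an object; "force" is the grip in N (left out, the last holds). Time passes only in rows, so rows that repeat a pose let the fingers close, or fill a call up. It gives the time, the measured TCP pose, the force, the opening and the grip force at its end, in the units of the state.
- ctrl.state(): the state, without advancing time (a new reading comes with each control period).
- eyes.camera(name): name is "scene" or "top"; returns (picture, depth): 384x512x3 uint8, red, green, blue; 384x512 float32, m along the optical axis (not along the pixel's ray), 0 where there is no reading.
- eyes.camera_model(name): a dict with "fx", "fy", "cx", "cy" (pixels), "eye" and "rotation" of the camera in the world. Camera axes: x right, y up, looking along -z (the intrinsics and any distortion apply to the point x, -y, -z); pixel columns grow to the right and rows downward; lengths in m; the calibration is good to about 2 mm. A picture is of the moment at which its call begins. camera_model takes no time and is no camera call.
- ctrl.sign_off(): hands the job in; it is judged then, once.
Trained networks look in the newest picture that a camera, given by its name, has taken for a name from the list of things; names that differ only in an ending like _2 or _b are one class to them, and where a whole thing is asked for, a point or a joint stands for the part that bears it (a point fixed in the world has none). Each returns a list of dicts, best first, with "score" (0 to 1); they miss things now and then, are a little off and sometimes report something else, mostly with a low value. They report only what shows in the picture. A call takes as long as a camera call.
- eyes.search_frame(camera, target): "position" ([x, y, z] in m, in the coordinates of the camera as it stood for that picture, good to about 4 mm: the middle of the surface that is visible of it).
- eyes.trace(camera, target): "region" (384x512 bool, what is visible of it).
- eyes.landmark_of(camera, target): "position" ([x, y, z] in m, in the coordinates of the camera as it stood for that picture, good to about 4 mm: a listed point, or the origin of a listed thing).
The state is a dict: "t": time; "joint_positions": joint angles; "dq": joint speeds; "tau": joint torques, N m; "tcp_pos": TCP position; "ee_rot": TCP orientation; "wrist_force": force on the tool from outside, world axes, zero at the start; "wrist_torque": the same for the moment, N m; "finger_gap": opening from 0.0 (shut) to 1.0 (fully open); "grasp_force": force on a finger pad.
Only numpy, scipy, OpenCV 4.12 (cv2) and the standard library are available. Lean on these libraries where they do the work, as an engineer would, in place of code of your own. Each camera call takes 0.05 s, during which the arm holds its last target. There are 200 camera calls.

## Working session

There is one attempt and no reset: what is moved stays moved. The work goes in short steps, Python scripts to look and compute and a tool call to move; the robot and the scene stay as the last step left them, time stands still between calls to the robot, and variables do not carry over. Pictures are saved under pics/ and viewed, at most 10 in all, crops included, and the job is handed in when it is done.

Besides the shell and the picture viewer there is one more tool, called after ">>>" as a command line: name --pt "numbers of a row" for each row, then --argument value for the rest. servo_tool: Moves the arm, as the interface text tells. Its arguments: {"type":"object","properties":{"deltas":{"type":"array"},"grip":{"type":"number"},"force":{"type":"number"}},"required":["deltas"]}

```bash
mkdir -p pics; cat > h.py <<'E'
from cell import ctrl, eyes
import numpy as np, cv2
def w(cam,p):
    m=eyes.camera_model(cam); return np.array(m["rotation"])@np.array(p)+np.array(m["eye"])
def cloud(cam,d):
    m=eyes.camera_model(cam); v,u=np.mgrid[:384,:512]
    P=np.stack([(u-m["cx"])/m["fx"]*d,-(v-m["cy"])/m["fy"]*d,-d],-1)
    return P@np.array(m["rotation"]).T+np.array(m["eye"])
E
python3 - <<'E'
from h import *
ims=[]
for c in ("scene","top"):
    im,d=eyes.camera(c); ims.append(im[...,::-1]); m=eyes.camera_model(c); print(c,m["eye"],m["fx"]); np.savez(f"{c}0.npz",im=im,d=d)
    for n in "carton crest flap_edge clip_rail clip tip_a tip_b mustard_jar tin small_glass".split():
        r=eyes.landmark_of(c,n)
        print(n,[(round(x["score"],2),w(c,x["position"]).round(4)) for x in r[:2]])
cv2.imwrite("pics/scene0.png",ims[0]); cv2.imwrite("pics/top0.png",ims[1])
print(ctrl.state())
E
```

```text
scene [0.28571115 0.49282913 0.62602822] 366.56464810651767
carton [(0.78, array([2.5169, 2.7241, 2.8573]))]
crest [(0.8, array([2.1532, 2.3603, 2.4935]))]
flap_edge [(0.82, array([2.1345, 2.3416, 2.4748]))]
clip_rail [(0.7, array([2.7446, 2.9517, 3.0849]))]
clip [(0.85, array([2.5431, 2.7503, 2.8835])), (0.25, array([2.1599, 2.367 , 2.5002]))]
tip_a [(0.68, array([2.6629, 2.87  , 3.0032])), (0.65, array([2.6538, 2.8609, 2.9941]))]
tip_b [(0.68, array([2.6629, 2.87  , 3.0032])), (0.65, array([2.6538, 2.8609, 2.9941]))]
mustard_jar [(0.92, array([2.9662, 3.1733, 3.3065]))]
tin [(0.66, array([2.7099, 2.917 , 3.0502]))]
small_glass [(0.78, array([2.4596, 2.6668, 2.8   ]))]
top [ 0.49530426 -0.14206829  0.97448644] 350.6855500413955
carton [(0.89, array([2.0304, 1.393 , 2.5096]))]
crest [(0.76, array([1.7933, 1.1559, 2.2725])), (0.3, array([1.8857, 1.2484, 2.3649]))]
flap_edge [(0.63, array([1.7867, 1.1494, 2.2659]))]
clip_rail [(0.71, array([2.0319, 1.3945, 2.5111]))]
clip [(0.62, array([1.8913, 1.254 , 2.3705]))]
tip_a [(0.45, array([1.9529, 1.3155, 2.4321])), (0.4, array([1.9553, 1.31
[... 259 characters left out ...]
t': 1.1, 'joint_positions': array([-1.38359078e+00,  1.23774098e-01,  1.65027403e+00,  3.19163278e-06,
        1.36752380e+00, -8.26164820e-02]), 'dq': array([-1.18370299e-05, -3.26285232e-05,  3.82779490e-04, -2.14455183e-03,
        6.15251335e-04, -1.71830577e-05]), 'tau': array([-6.14636010e-04, -4.17597485e+01, -3.60233259e+01,  7.75079965e-02,
        4.29259264e-02, -5.19084978e-06]), 'tcp_pos': array([ 0.17322524, -0.62648571,  0.21468836]), 'ee_rot': array([3.11302575e+00, 4.22547151e-01, 6.60506856e-06]), 'wrist_force': array([-0.06214777,  0.38755524, -0.86384909]), 'wrist_torque': array([ 0.02086063,  0.03308635, -0.03683926]), 'grasp_force': 0.0, 'finger_gap': 1.002645354796905}
```

```bash
sed -i 's/np.array(m\["rotation"\])/R(m)/; s/^def w/def R(m): return cv2.Rodrigues(np.array(m["rotation"],float))[0]\ndef w/' h.py; sed -i 's/np.array(m\["rotation"\])/R(m)/' h.py
python3 - <<'E'
from h import *
for c in ("scene","top"):
    print(c,eyes.camera_model(c))
    for n in "carton crest flap_edge clip_rail clip tip_a mustard_jar tin small_glass".split():
        r=eyes.landmark_of(c,n)
        print(n,[(round(x["score"],2),w(c,x["position"]).round(4)) for x in r[:2]])
E
```

```text
scene {'fx': 366.56464810651767, 'fy': 366.56464810651767, 'cx': 256.59584486340407, 'cy': 186.59046885427347, 'eye': array([0.28571115, 0.49282913, 0.62602822]), 'rotation': array([ 0.31376589, -1.27001624, -2.43733289])}
carton [(0.78, array([ 0.5874, -0.0177,  0.0155]))]
crest [(0.8, array([ 0.5931, -0.016 ,  0.1645]))]
flap_edge [(0.82, array([ 0.5323, -0.014 ,  0.1633]))]
clip_rail [(0.7, array([ 0.5196, -0.215 ,  0.0162]))]
clip [(0.85, array([ 0.5114, -0.2375,  0.1094])), (0.25, array([ 0.5949, -0.0186,  0.1634]))]
tip_a [(0.68, array([ 0.5096, -0.239 ,  0.0609])), (0.65, array([ 0.5165, -0.2409,  0.0665]))]
mustard_jar [(0.92, array([ 0.711 , -0.3377,  0.0138]))]
tin [(0.66, array([ 0.7341, -0.1343,  0.0159]))]
small_glass [(0.78, array([0.7262, 0.0687, 0.0118]))]
top {'fx': 350.6855500413955, 'fy': 350.6855500413955, 'cx': 249.65550207473763, 'cy': 191.25382899412017, 'eye': array([ 0.49530426, -0.14206829,  0.97448644]), 'rotation': array([ 0.08783743, -0.08042992, -1.59815577])}
carton [(0.89, array([ 0.5944, -0.0198,  0.0133]))]
crest [(0.76, array([ 0.586 , -0.0189,  0.1611])), (0.3, array([ 0.5127, -0.2372,  0.1102]))]
flap_edge [(0.63, array([ 0.5249, -0.0163,  0.1617]))]
clip_rail [(0.71, array([ 0.5184, -0.2173,  0.0181]))]
clip [(0.62, array([ 0.5128, -0.2372,  0.1067]))]
tip_a [(0.45, array([ 0.5088, -0.2372,  0.068 ])), (0.4, array([ 0.5135, -0.2399,  0.0668]))]
mustard_jar [(0.95, array([ 0.7109, -0.335 ,  0.0166]))]
tin [(0.95, array([ 0.7346, -0.1325,  0.0161]))]
small_glass [(0.53, array([0.725 , 0.0648, 0.0109]))]
```

View pics/scene0.png

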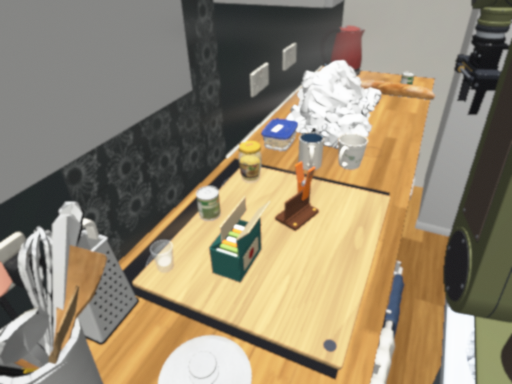

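View pics/top0.png

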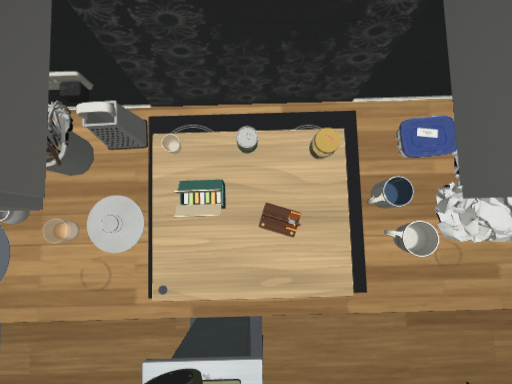

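```bash
cat > m.py <<'E'
from h import *
def line(P,name):
    q=P[:,:2]; c=np.median(q,0); 
    for _ in range(3):
        k=np.linalg.norm(q-c,axis=1)<.08; vx,vy,x0,y0=cv2.fitLine(q[k].astype(np.float32),cv2.DIST_HUBER,0,.001,.001).ravel()
        if vy<0: vx,vy=-vx,-vy
        s=(q-[x0,y0])@[vx,vy]; lo,hi=np.percentile(s,[1,99]); c=np.array([x0,y0])+[vx*(lo+hi)/2,vy*(lo+hi)/2]
    perp=(q-c)@[-vy,vx]
    print(name,len(P),"mid",c.round(4),"dir deg from +y",round(np.degrees(np.arctan2(-vx,vy)),2),"len",round(hi-lo,4),"perp",np.percentile(perp,[2,50,98]).round(4),"z",np.percentile(P[:,2],[2,50,98]).round(4))
E
python3 - <<'E'
from m import *
for c in ("scene","top"):
    f=np.load(c+"0.npz"); im=f["im"].astype(int); C=cloud(c,f["d"].astype(float)); ok=f["d"]>0
    X,Y,Z=C[...,0],C[...,1],C[...,2]
    print(c,"board z",np.median(Z[ok&(abs(X-.42)<.05)&(abs(Y+.1)<.05)]))
    box=ok&(abs(Y+.018)<.09)
    line(C[box&(X>.49)&(X<.56)&(Z>.145)],"flapfin")
    line(C[box&(X>.565)&(X<.63)&(Z>.145)],"backfin")
    line(C[box&(X>.46)&(X<.66)&(Z>.05)&(Z<.2)],"carton all")
    rb=ok&(abs(X-.52)<.08)&(abs(Y+.22)<.08)
    org=(im[...,0]>150)&(im[...,2]<90)&(im[...,0]-im[...,1]>70)
    hot=rb&(Z>.08)
    line(C[rb&(Z>.075)&(Z<.098)&~org],"rail top")
    line(C[rb&(Z>.022)&(Z<.2)],"rail all")
    P=C[rb&(Z>.14)]; print("handles n",len(P),P.min(0).round(4),P.max(0).round(4),P.mean(0).round(4))
    for n in("clip","clip_rail","carton","flap"):
        r=eyes.trace(c,n)
        if r:
            g=r[0]["region"]; np.save(f"{c}_{n}.npy",g); P=C[g&ok]; print(n,round(r[0]["score"],2),len(P),"med",np.median(P,0).round(4),np.percentile(P[:,2],[1,99]).round(3))
    v=np.load(f"{c}_clip.npy")&ok
    if v.any():
        for a,b in((.12,.2),(.135,.2),(.05,.1)):
            k=v&(Z>a)&(Z<b)
            if k.sum()>5: line(C[k],f"clip z{a}-{b}")
E
```

```text
scene board z 0.015934257135643337
flapfin 194 mid [ 0.5386 -0.0158] dir deg from +y -0.05 len 0.106 perp [-0.0124 -0.0003  0.0083] z [0.1453 0.1583 0.1665]
backfin 209 mid [ 0.5895 -0.0163] dir deg from +y 0.37 len 0.1094 perp [-0.0016  0.      0.0012] z [0.1455 0.1546 0.1618]
carton all 2299 mid [ 0.573  -0.0091] dir deg from +y -22.75 len 0.1236 perp [-0.0501 -0.0003  0.0413] z [0.0526 0.0882 0.1642]
rail top 138 mid [ 0.5184 -0.2133] dir deg from +y -19.31 len 0.0939 perp [-0.0121 -0.0002  0.0067] z [0.0754 0.086  0.0931]
rail all 1311 mid [ 0.5148 -0.2138] dir deg from +y -21.01 len 0.0984 perp [-0.0306 -0.0015  0.0288] z [0.0247 0.0552 0.1578]
handles n 116 [ 0.489  -0.2577  0.1401] [ 0.5354 -0.2211  0.1616] [ 0.5132 -0.2376  0.1514]
clip 0.86 409 med [ 0.5137 -0.2358  0.1195] [0.013 0.161]
clip_rail 0.93 963 med [ 0.5159 -0.1991  0.0318] [0.016 0.091]
carton 0.61 2756 med [0.5802 0.0101 0.0812] [0.017 0.165]
flap 0.74 505 med [ 0.5537 -0.0021  0.1191] [0.092 0.166]
clip z0.12-0.2 200 mid [ 0.5123 -0.2373] dir deg from +y 70.64 len 0.0415 perp [-0.0115 -0.0005  0.0134] z [0.121
[... 947 characters left out ...]
873 -0.2549  0.1405] [ 0.5338 -0.2208  0.1643] [ 0.5112 -0.2383  0.1549]
clip 0.77 162 med [ 0.5163 -0.2382  0.1266] [0.067 0.162]
clip_rail 0.67 788 med [ 0.5157 -0.2064  0.0297] [0.015 0.093]
carton 0.58 1701 med [ 0.5772 -0.016   0.1063] [0.015 0.165]
flap 0.57 505 med [ 0.5434 -0.0171  0.1512] [0.135 0.166]
clip z0.12-0.2 94 mid [ 0.511  -0.2377] dir deg from +y 72.46 len 0.0403 perp [-0.0111  0.0001  0.0115] z [0.122  0.1465 0.1621]
clip z0.135-0.2 68 mid [ 0.5109 -0.2379] dir deg from +y 71.93 len 0.0405 perp [-0.0114  0.0003  0.0113] z [0.1358 0.1533 0.1623]
clip z0.05-0.1 14 mid [ 0.5109 -0.2358] dir deg from +y -57.64 len 0.022 perp [-0.0136 -0.0008  0.0069] z [0.0669 0.0847 0.0977]
```

>>> servo_tool --pt "0.09 0.18 0 0.02" --pt "0.18 0.36 0 0.04" --pt "0.27 0.54 0 0.06" --pt "0.36 0.72 0 0.08" --pt "0.44 0.9 0 0.1" --grip 0 --force 20

```text
t: 3.02
tcp_pos: [0.2838, -0.4, 0.2148]
ee_rot: [2.827, 1.369, 0.0]
wrist_force: [-0.6, 0.2, 0.6]
finger_gap: 0.537
grasp_force: 0.0
```

>>> servo_tool --pt "0.09 0.18 0 0.02" --pt "0.18 0.36 0 0.04" --pt "0.27 0.54 0 0.06" --pt "0.36 0.72 0 0.08" --pt "0.44 0.9 0 0.1"

```text
t: 3.65
tcp_pos: [0.3938, -0.175, 0.215]
ee_rot: [2.265, 2.175, 0.001]
wrist_force: [-0.0, -0.6, -0.1]
finger_gap: 0.024
grasp_force: 0.0
```

>>> servo_tool --pt "0.1 0.2 0 0.007" --pt "0.2 0.4 -0.05 0.007" --pt "0.3 0.64 -0.15 0.007" --pt "0.3 0.64 -0.22 0.007" --pt "0.3 0.64 -0.29 0.007"

```text
t: 4.28
tcp_pos: [0.4682, -0.0157, 0.1413]
ee_rot: [-2.219, -2.223, 0.0]
wrist_force: [-0.3, -0.0, -0.4]
finger_gap: -0.001
grasp_force: 0.0
```

>>> servo_tool --pt "0.08 0 0 0" --pt "0.16 0 0 0" --pt "0.24 0 0 0" --pt "0.32 0 0 0" --pt "0.38 0 0 0"

```text
t: 4.9
tcp_pos: [0.5636, -0.0176, 0.1419]
ee_rot: [-2.223, -2.219, 0.001]
wrist_force: [-0.9, -0.3, -0.6]
finger_gap: 0.005
grasp_force: 0.2
```

>>> servo_tool --pt "0.01 0 0 0" --pt "0.02 0 0 0" --pt "0.03 0 0 0" --pt "0.04 0 0 0" --pt "0.04 0 0 0"

```text
t: 5.52
tcp_pos: [0.5733, -0.0164, 0.1423]
ee_rot: [2.222, 2.221, 0.0]
wrist_force: [-0.1, -0.2, -0.4]
finger_gap: 0.005
grasp_force: 0.0
```

>>> servo_tool --pt "0.005 0 0 0" --pt "0.01 0 0 0" --pt "0.015 0 0 0" --pt "0.02 0 0 0" --pt "0.02 0 0 0"

```text
t: 6.15
tcp_pos: [0.577, -0.0165, 0.1419]
ee_rot: [-2.22, -2.219, 0.004]
wrist_force: [-5.7, 0.0, 3.3]
finger_gap: 0.005
grasp_force: 2.9
```

>>> servo_tool --pt "0.002 0 0 0" --pt "-0.1 0 0 0" --pt "-0.3 0 0.1 0" --pt "-0.35 -0.1 0.3 0" --pt "-0.35 -0.3 0.4 -0.025"

```text
t: 6.78
tcp_pos: [0.4912, -0.0914, 0.2454]
ee_rot: [2.387, 2.035, 0.006]
wrist_force: [0.2, -0.2, -0.2]
finger_gap: 0.004
grasp_force: 0.0
```

>>> servo_tool --pt "0.04 -0.2 0 -0.01" --pt "0.08 -0.4 0 -0.026" --pt "0.08 -0.58 0 -0.026" --pt "0.08 -0.58 0 -0.026" --pt "0.08 -0.58 0 -0.026" --grip 75

```text
t: 7.4
tcp_pos: [0.5109, -0.2362, 0.2421]
ee_rot: [-2.548, -1.838, -0.001]
wrist_force: [0.6, -0.5, 0.4]
finger_gap: 0.472
grasp_force: 0.0
```

```bash
python3 - <<'E'
from m import *
s=ctrl.state(); print(s["t"],s["tcp_pos"],s["ee_rot"],s["finger_gap"])
for c in ("scene","top"):
    im,d=eyes.camera(c); cv2.imwrite(f"pics/{c}1.png",im[...,::-1]); np.savez(f"{c}1.npz",im=im,d=d)
    C=cloud(c,d.astype(float)); X,Y,Z=C[...,0],C[...,1],C[...,2]
    line(C[(d>0)&(abs(Y+.018)<.075)&(X>.5)&(X<.64)&(Z>.145)&(Z<.18)],c+" fins")
    for n in("crest","flap_edge","clip"):
        r=eyes.landmark_of(c,n); print(n,[(round(x["score"],2),w(c,x["position"]).round(4)) for x in r[:2]])
a,b=[cv2.imread(f"pics/{c}1.png") for c in("scene","top")]
cv2.imwrite("pics/both1.png",np.hstack([cv2.resize(a[110:290,180:360],None,fx=2.2,fy=2.2),cv2.resize(b[130:310,150:330],None,fx=2.2,fy=2.2)]))
E
```

```text
7.4 [ 0.51086341 -0.23616365  0.24212763] [-2.54783876e+00 -1.83781626e+00 -8.45508169e-04] 0.47232740074862234
scene fins 257 mid [ 0.5868 -0.0155] dir deg from +y 0.3 len 0.1083 perp [-0.0049  0.      0.0012] z [0.1457 0.1567 0.162 ]
crest [(0.63, array([ 0.5925, -0.0167,  0.1636]))]
flap_edge [(0.79, array([ 0.5884, -0.0132,  0.1582]))]
clip [(0.97, array([ 0.5133, -0.2388,  0.1091]))]
top fins 139 mid [ 0.5862 -0.0166] dir deg from +y 0.52 len 0.1066 perp [-0.0035  0.0001  0.002 ] z [0.1458 0.1599 0.1628]
crest [(0.8, array([ 0.5853, -0.0212,  0.16  ])), (0.49, array([ 0.733 , -0.1335,  0.0169]))]
flap_edge [(0.8, array([ 0.5836, -0.0155,  0.1591]))]
clip [(0.33, array([ 0.5902, -0.0176,  0.0156]))]
```

View pics/both1.png

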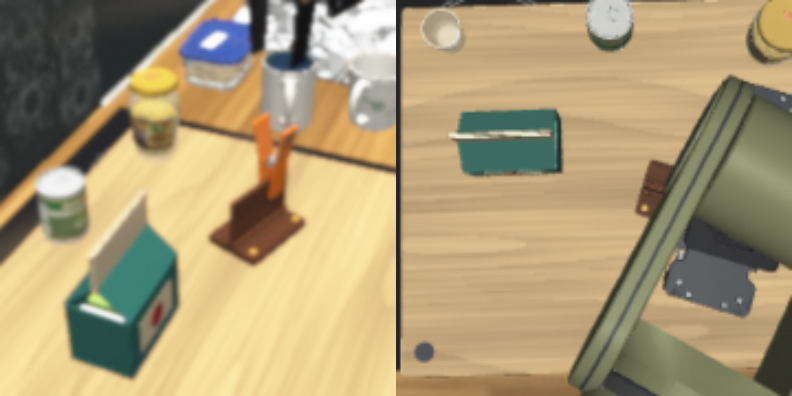

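>>> servo_tool --pt "0.005 -0.004 0 0" --pt "0.005 -0.004 0 0" --pt "0.005 -0.004 -0.12 0" --pt "0.005 -0.004 -0.28 0" --pt "0.005 -0.004 -0.48 0"

```text
t: 8.43
tcp_pos: [0.5128, -0.2381, 0.1223]
ee_rot: [2.545, 1.836, 0.002]
wrist_force: [-0.5, -0.6, -1.0]
finger_gap: 0.789
grasp_force: 0.0
```

>>> servo_tool --pt "0 0 0 0" --pt "0 0 0 0" --pt "0 0 0 0" --pt "0 0 0 0" --pt "0 0 0 0" --grip 10 --force 22

```text
t: 9.05
tcp_pos: [0.5123, -0.2377, 0.1231]
ee_rot: [2.547, 1.837, 0.001]
wrist_force: [-0.1, 0.7, -0.5]
finger_gap: 0.317
grasp_force: 4.5
```

>>> servo_tool --pt "0 0 0 0" --pt "0 0 0 0" --pt "0 0 0 0" --pt "0 0 0 0" --pt "0 0 0 0"

```text
t: 9.68
tcp_pos: [0.512, -0.2375, 0.1221]
ee_rot: [-2.548, -1.838, 0.0]
wrist_force: [-0.3, 0.1, -0.5]
finger_gap: 0.245
grasp_force: 22.0
```

>>> servo_tool --pt "0 0 0.04 0" --pt "0 0 0.13 0" --pt "0 0 0.24 0" --pt "0 0 0.35 0" --pt "0 0 0.48 0"

```text
t: 10.3
tcp_pos: [0.5118, -0.2374, 0.2435]
ee_rot: [2.548, 1.838, 0.0]
wrist_force: [-0.1, 0.7, -0.9]
finger_gap: 0.248
grasp_force: 22.0
```

```bash
cat > look.py <<'E'
from m import *
import sys
k=sys.argv[1]; s=ctrl.state(); print(s["t"],s["tcp_pos"].round(4),s["ee_rot"].round(3),s["finger_gap"],s["grasp_force"],s["wrist_force"])
for c in ("scene","top"):
    im,d=eyes.camera(c); cv2.imwrite(f"pics/{c}{k}.png",im[...,::-1]); np.savez(f"{c}{k}.npz",im=im,d=d)
    for n in("clip","tip_a","crest","flap_edge"):
        r=eyes.landmark_of(c,n); print(c,n,[(round(x["score"],2),w(c,x["position"]).round(4)) for x in r[:2]])
E
python3 look.py 2
```

```text
10.3 [ 0.5118 -0.2374  0.2435] [2.548 1.838 0.   ] 0.24780112820083305 21.99678897857666 [-0.09803545  0.72379149 -0.91628783]
scene clip [(0.66, array([ 0.5093, -0.2347,  0.2277]))]
scene tip_a [(0.86, array([ 0.5003, -0.2358,  0.1795])), (0.56, array([ 0.5235, -0.2426,  0.181 ]))]
scene crest [(0.85, array([ 0.5949, -0.0167,  0.1611]))]
scene flap_edge []
top clip []
top tip_a []
top crest [(0.6, array([ 0.5851, -0.0187,  0.158 ]))]
top flap_edge [(0.62, array([ 0.5843, -0.0181,  0.1587]))]
```

View pics/scene2.png

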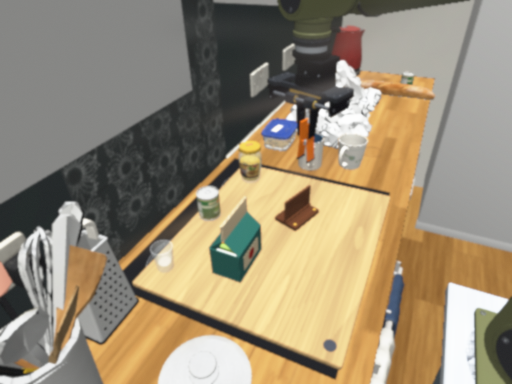

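>>> servo_tool --pt "0.02 0.05 0.05 0.006" --pt "0.08 0.23 0.06 0.02" --pt "0.16 0.45 0.06 0.035" --pt "0.24 0.68 0.06 0.051" --pt "0.29 0.83 0.06 0.051"

```text
t: 11.42
tcp_pos: [0.5852, -0.0267, 0.2582]
ee_rot: [2.217, 2.225, 0.002]
wrist_force: [0.2, -0.5, -1.1]
finger_gap: 0.252
grasp_force: 22.0
```

>>> servo_tool --pt "0.01 0.04 0 0" --pt "0.015 0.055 0 0" --pt "0.015 0.055 0 0" --pt "0.015 0.055 0 0" --pt "0.015 0.055 0 0"

```text
t: 12.05
tcp_pos: [0.5881, -0.0171, 0.2572]
ee_rot: [2.223, 2.22, -0.0]
wrist_force: [-0.7, -0.3, 0.0]
finger_gap: 0.248
grasp_force: 22.0
```

```bash
python3 look.py 3; python3 -c "
import cv2
a,b=[cv2.imread(f'pics/{c}3.png') for c in('scene','top')]
cv2.imwrite('pics/both3.png',cv2.resize(a[130:290,160:330],None,fx=3.5,fy=3.5,interpolation=2))"
```

```text
12.05 [ 0.5881 -0.0171  0.2572] [ 2.223  2.22  -0.   ] 0.24756858844590587 21.996803283691406 [-0.6581168  -0.29806573  0.01522817]
scene clip [(0.9, array([ 0.5892, -0.0181,  0.2361])), (0.55, array([ 0.5901, -0.0127,  0.159 ]))]
scene tip_a [(0.81, array([ 0.6026, -0.0152,  0.1953])), (0.67, array([ 0.5795, -0.0232,  0.1939]))]
scene crest [(0.82, array([ 0.5927, -0.018 ,  0.1627]))]
scene flap_edge [(0.6, array([ 0.5894, -0.0156,  0.1596])), (0.16, array([ 0.5912, -0.016 ,  0.2377]))]
top clip []
top tip_a []
top crest [(0.62, array([ 0.5881, -0.0205,  0.1604]))]
top flap_edge [(0.64, array([ 0.5824, -0.0156,  0.1597]))]
```

View pics/both3.png

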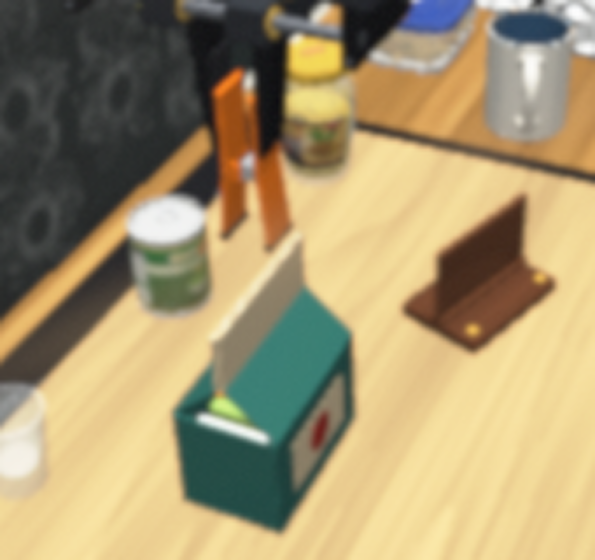

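>>> servo_tool --pt "0.002 0 -0.03 0" --pt "0.002 0 -0.06 0" --pt "0.002 0 -0.09 0" --pt "0.002 0 -0.12 0" --pt "0.002 0 -0.15 0"

```text
t: 13.18
tcp_pos: [0.5886, -0.0162, 0.219]
ee_rot: [-2.222, -2.221, 0.0]
wrist_force: [0.3, -0.5, -0.8]
finger_gap: 0.25
grasp_force: 22.0
```

>>> servo_tool --pt "0 0 -0.025 0" --pt "0 0 -0.05 0" --pt "0 0 -0.075 0" --pt "0 0 -0.1 0" --pt "0 0 -0.1 0"

```text
t: 13.8
tcp_pos: [0.5883, -0.0162, 0.1938]
ee_rot: [-2.221, -2.22, 0.001]
wrist_force: [0.1, 1.2, -1.0]
finger_gap: 0.251
grasp_force: 22.0
```

>>> servo_tool --pt "0 0 0 0" --pt "0 0 0 0" --pt "0 0 0 0" --pt "0 0 0 0" --pt "0 0 0 0"

```text
t: 14.42
tcp_pos: [0.5887, -0.0162, 0.1947]
ee_rot: [2.222, 2.221, 0.0]
wrist_force: [-0.3, 0.7, -0.9]
finger_gap: 0.247
grasp_force: 22.0
```

```bash
python3 look.py 4; python3 - <<'E'
from m import *
a=cv2.imread('pics/scene4.png'); cv2.imwrite('pics/both4.png',cv2.resize(a[150:290,190:290],None,fx=4.2,fy=4.2,interpolation=2))
f=np.load("scene4.npz"); d=f["d"].astype(float); im=f["im"].astype(int); C=cloud("scene",d); X,Y,Z=[C[...,i] for i in range(3)]
org=(d>0)&(im[...,0]>130)&(im[...,0]-im[...,2]>90)&(im[...,0]-im[...,1]>50)&(abs(X-.588)<.06)&(abs(Y+.017)<.06)
P=C[org]; print("orange",len(P),np.percentile(P,[2,50,98],axis=0).round(4))
line(C[(d>0)&~org&(Y>.005)&(Y<.045)&(X>.55)&(X<.62)&(Z>.135)&(Z<.165)],"fin near end")
for z in np.arange(.13,.2,.01):
    Q=P[abs(P[:,2]-z)<.005]
    if len(Q): print(z.round(2),len(Q),np.percentile(Q[:,0],[0,25,75,100]).round(4))
E
```

```text
14.425 [ 0.5887 -0.0162  0.1947] [2.222 2.221 0.   ] 0.24682867566975875 21.996792554855347 [-0.31079817  0.70673631 -0.89065776]
scene clip [(0.61, array([ 0.5908, -0.0181,  0.1774]))]
scene tip_a [(0.65, array([ 0.5789, -0.018 ,  0.1338])), (0.55, array([ 0.6036, -0.0179,  0.135 ]))]
scene crest [(0.84, array([ 0.5912, -0.0178,  0.1623]))]
scene flap_edge []
top clip []
top tip_a []
top crest [(0.92, array([ 0.587 , -0.0193,  0.1605]))]
top flap_edge [(0.74, array([ 0.5851, -0.016 ,  0.159 ]))]
orange 396 [[ 0.5741 -0.0288  0.1399]
 [ 0.598  -0.0127  0.1822]
 [ 0.6026 -0.0046  0.2301]]
fin near end 138 mid [0.5868 0.0221] dir deg from +y -2.36 len 0.0331 perp [-0.004   0.0002  0.0019] z [0.136  0.1517 0.1621]
0.14 21 [0.5729 0.5737 0.5747 0.5769]
0.15 47 [0.5741 0.5753 0.6013 0.6047]
0.16 48 [0.5748 0.5765 0.6006 0.6032]
0.17 45 [0.5762 0.5772 0.596  0.6016]
0.18 53 [0.577  0.5784 0.5987 0.6016]
0.19 34 [0.578  0.598  0.5992 0.6013]
0.2 37 [0.5807 0.5982 0.5992 0.6011]
```

View pics/both4.png

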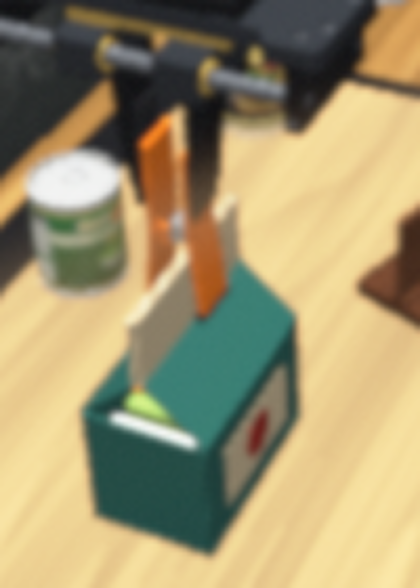

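The picture shows one jaw on each side of the fin edge at about (205,275), centred and clear of the card, and the flap is shut. I'm handing in.

```bash
python3 -c "
from cell import ctrl
print(ctrl.sign_off())"
```

```text
the job is handed in; nothing more can be done
None
```

I shut the flap, lifted the clip off its rail without dropping it, and handed in with it held wide open over the middle of the carton's double edge. The tips measured about 27 mm below the top and about 10 mm or more from the edge's middle on each side. The jar, tin and glass were left alone; the hand-in returned no verdict.

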